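# Step the reagent carousel back one notch

### The arm

A 7-joint arm with a two-finger parallel gripper is mounted at the origin on the work surface. World frame = base frame: x ahead of the robot, y to its left, z up, the work surface at z = 0. Lengths are in m, angles in rad, forces in N, time in s.
With the tool pointing down it reaches from about 0.4 to 0.85 m from the base axis. Payload 10.4 kg.
Tool frame: the origin (TCP) lies at the very end of the fingers, on their centre line; the grasp point (between the pads) lies 19 mm behind it; z points along the fingers, y is the direction in which the jaws open and shut (so a half turn about z gives the same grasp; the last joint's range is limited). The gripper opens to 87 mm and grips with 3 to 60 N. Pads are 19 mm wide; open, the fingers measure 117 mm over their backs; the gripper's body (75 mm by 190 mm) begins 51 mm behind the grasp point.
Start: joints at [-1.155, 0.332, -0.065, 1.46, 0.022, 1.35, -0.088], TCP at [0.266, 0.566, 0.223] pointing down, gripper open.
Joint ranges: [-2.6, 2.6], [-0.5, 2.12], [-1.47, 1.34], [0.16, 2.42], [-1.27, 4.41], [0.06, 2.06], [-2.6, 2.6]. Speed limits (rad/s): [2.22, 2.22, 2.79, 2.79, 3.14, 3.14, 3.14].

### API

Orientations are given as a rotation vector (axis times angle).
In Python, from bench import bot gives the robot as it stands. The module is installed in compiled form; this text tells all that it offers.
- The arm moves only by the tool arm_command, never from a script. Its argument "plan" is one flat list of numbers, 7 for each row, row after row: the shift along the tool's x, y, z in units of 40 mm (1.0 is 40 mm), then the turn, a rotation vector about the tool's x, y, z in units of 5 degrees (1.0 is 5 degrees), then the opening, from 0 (shut) to 1 (fully open). A call has 1 to 8 rows; each row shifts and turns the commanded pose from where the row before left it, along the tool's axes as they then stand; what a row does not reach is not made up. A row lasts 1/10 s, in which the tool goes at most 50 mm and 8.59 degrees, less where a joint would pass 70% of its speed; a pose out of reach is approached as far as the arm can. A call is refused whole if a number of a shift passes 1 or a number of a turn 1, either way. A call with a gripper value outside its range is refused whole. The fingers move at their own pace and stop on an object; "squeeze" is the grip in N (left out, the last holds). Time passes only in rows, so rows that do not move let the fingers close. It gives the time, the measured TCP pose, the force and the opening at its end, in the units of the state.
- bot.get_state(): the state, without advancing time (a new reading comes with each control period).
- bot.camera(name): name is "scene" or "top" or "wrist"; returns the picture (420x560x3 uint8, red, green, blue); there is no depth.
- bot.calibration(name): a dict with "K" (3x3 intrinsics, pixels), "xyz" and "rotation" of the camera in the world; the wrist camera has in their place "mount" (4x4, takes a point from camera to tool coordinates, whose origin is the TCP and whose axes are the flange's). Camera axes: x right, y up, looking along -z (the intrinsics and any distortion apply to the point x, -y, -z); pixel columns grow to the right and rows downward; lengths in m; the calibration is good to about 2 mm. A picture is of the moment at which its call begins: read the wrist's pose just before it. calibration takes no time and is no camera call.
- bot.sign_off(): hands the job in, once; it reports no verdict.
The state is a dict: "time": time; "joint_pos": joint angles; "joint_velocities": joint speeds; "tau": joint torques, N m; "tcp_pos": TCP position; "eef_rot": TCP orientation; "force": force on the tool from outside, world axes, zero at the start; "ft_torque": the same for the moment, N m; "finger_gap": finger opening in m.
Only numpy, scipy, OpenCV 4.12 (cv2) and the standard library are available. Lean on these libraries where they do the work, as an engineer would, in place of code of your own. Each camera call takes 0.05 s, during which the arm holds its last target.

### The job

The reagent carousel has run one place too far. With a fingertip, tip its ratchet pawl up and over so that it stays lifted, push the carousel back by one notch (clockwise seen from above), then tip the pawl back down so that it sits fully in the next notch. Leave the bottles standing in their compartments, and do not disturb the tube rack and the jar on the bench.

Things in the scene. Friction and masses are not known exactly. Their poses are not given: they have to be found in the camera images.
- unit: Fixed carousel unit on the bench: black round plinth, 310 mm across, with the pawl's bracket. Origin on the bench under the carousel's axis, z up, y from the axis towards the bracket. Heights above the bench in mm: plinth 22, carousel deck 50, tooth tops 62, divider tops 92, hub 97, hub button 115, bracket cheeks 88.
- wheel_hub (a point): Centre of the white carousel (296 mm across) on its axis at deck level; the frame turns with it, parallel to the unit's at wheel angle 0. Ten upright radial dividers, 4 mm thick, 36 to 115 mm from the axis, up to 42 mm above the deck, stand at 108 + 36 k degrees from its x axis (anticlockwise from above); compartment centres and rim notches at 90 + 36 k.
- rim_notch (a point): Point on the carousel's rim: floor of the notch in which the pawl rests at the start, 135 mm from the axis; turns with the carousel. Ten grey saw teeth, 12 mm high, 122 to 148 mm from the axis, leave ten notches with floors 20 mm wide along the rim. A tooth's steep face is on the anticlockwise side of a notch; on the clockwise side a 30 mm ramp leads down into it.
- wheel (a joint): Angle of the carousel in rad, growing as it turns backward (clockwise from above). Starts within 0.02 of 0; one notch is 0.628. Friction (about 0.14 N m) holds it where it is left. With the pawl down in a notch it has about 0.03 rad of play each way, and the tooth's steep face blocks it from turning further backward.
- pawl_pivot (a point): Point on the pawl's hinge axis (level, along the unit's x), 178 mm from the carousel's axis, 78 mm above the bench; axes as the unit's. It lies between two bracket cheeks (outer faces 34 mm apart, 166 to 190 mm from the axis, 10 mm higher than this point). When the pawl is down, its nose arm lies level towards the carousel and its thumb lever stands upright.
- pawl_knob (a point): Centre of the black ball (18 mm diameter) at the end of the pawl's thumb lever (steel, 14 mm wide, 6 mm thick), 58 mm from the hinge axis; straight above the pivot when the pawl is down.
- pawl_nose (a point): Middle of the underside of the pawl's nose (12 mm along the rim, 14 mm radially), 43 mm along the nose arm from the hinge and 27 mm below the arm's mid-line; 1 mm above the notch's floor when down. The steel nose arm is 50 mm long, 12 mm wide, 8 mm thick, at 90 degrees to the thumb lever.
- pawl (a joint): Pawl angle in rad: 0 fully down in a notch, growing as the nose lifts, stop at 1.5 (nose arm upright, thumb lever lying outward). Over 0.3 the nose clears the teeth. It swings freely by its weight (160 g): below about 0.85 it falls back onto the rim, above it falls outward and stays. Push the thumb lever outward (1 N) to lift it, the upright nose arm towards the carousel to lower it.
- bottle_a_mid (a point): Centre (half-way up) of a loose amber screw-cap bottle, 36 mm diameter, 60 mm high, standing on the deck in one compartment, 84 mm from the carousel's axis.
- bottle_b_mid (a point): Centre (half-way up) of a second such bottle in another compartment.
- rack_mid (a point): Loose grey rack with five capped tubes, 130 x 44 mm, 92 mm high, standing on the bench beside the carousel; the point is on its middle axis, 45 mm up. Bystander.
- jar_mid (a point): Loose white jar with a black lid, 54 mm diameter, 85 mm high, on the bench beside the carousel; the point is half-way up. Bystander.
Mind the look-alikes: they are no part of the job. What is shaped like the part that bears bottle_b_mid but blue is not meant. What is shaped like the part that bears bottle_a_mid but purple is not meant.

How it is judged:
On the way, in this order (a step that is already met when the one before it is completed fails the run):
1. the pawl is tipped up and over and stays there untouched, before the carousel is turned (value of joint pawl above 1.3 rad and value of joint wheel between -0.1 and 0.1 rad and contact force between the fingers and pawl below 0.05 N), for 0.2 s.
2. the carousel has been pushed backward by about a notch (value of joint wheel between 0.4 and 0.85 rad and contact force between the fingers and wheel above 0.1 N).
3. the pawl sits fully down in the next notch (value of joint wheel between 0.575 and 0.685 rad and value of joint pawl below 0.06 rad), for 0.2 s.
At the end, for the whole second after the job is handed in: The carousel stands one notch (0.628 rad, between 0.575 and 0.685) backward of its start and at rest, the pawl is fully down in the notch (under 0.06 rad), both bottles stand upright (within 0.15 rad) in their compartments, and the rack and the jar are within 12 mm of where they stood (all of step 3 and velocity of joint wheel between -0.03 and 0.03 rad/s and angle between each of bottle_a_mid, bottle_b_mid's own z axis and vertical below 0.15 rad and horizontal distance between each of bottle_a_mid, bottle_b_mid and wheel_hub below 0.11 m and z of each of bottle_a_mid, bottle_b_mid in the frame of wheel_hub below 0.036 m and x of bottle_a_mid in the frame of wheel_hub below -0.055 m and y of bottle_a_mid in the frame of wheel_hub below -0.005 m and y of bottle_b_mid in the frame of wheel_hub below -0.04 m and x of bottle_b_mid in the frame of wheel_hub above 0.02 m and distance of each of rack_mid, jar_mid from where it was at the start of the episode below 0.012 m); the robot touches nothing.
It fails at once if a bottle is lifted out or knocked over (z of any of bottle_a_mid, bottle_b_mid in the frame of wheel_hub above 0.042 m or angle between any of bottle_a_mid, bottle_b_mid's own z axis and vertical above 0.6 rad).
It fails at once if the rack or the jar is lifted, knocked over or pushed away (distance of any of rack_mid, jar_mid from where it was at the start of the episode above 0.025 m or angle between any of rack_mid, jar_mid's own z axis and vertical above 0.4 rad).
It fails at once if the carousel is forced backward against the lowered pawl (value of joint pawl below 0.15 rad and value of joint wheel between 0.12 and 0.32 rad).
It also fails if it takes over 72 s, if anything falls off the work surface, if the arm or the gripper's body presses on something with over 40 N, if the wrist force passes 120 N, or if a joint passes its speed limit or range.

## Working session

There is one attempt and no reset: what is moved stays moved. The work goes in short steps, Python scripts to look and compute and a tool call to move; the robot and the scene stay as the last step left them, time stands still between calls to the robot, and variables do not carry over. Pictures are saved under pics/ and viewed, and the job is handed in when it is done.

Besides the shell and the picture viewer there is one more tool, called after "Call:" by a JSON object that holds its "fn" and its "kwargs". arm_command: Moves the arm, as the interface text tells. Its arguments: {"type":"object","properties":{"plan":{"type":"array"},"squeeze":{"type":"number"}},"required":["plan"]}

```bash
mkdir -p pics
cat > h.py <<'E'
from bench import bot
import numpy as np, cv2
from scipy.spatial.transform import Rotation as R
def snap(name,fn):
    s=bot.get_state(); im=bot.camera(name); cv2.imwrite('pics/'+fn,im[:,:,::-1]); return s,im
def cam(name,s=None):
    c=bot.calibration(name)
    K=np.array(c['K'])
    if name=='wrist':
        M=np.array(c['mount']); T=np.eye(4); T[:3,:3]=R.from_rotvec(s['eef_rot']).as_matrix(); T[:3,3]=s['tcp_pos']
        M=T@M; return K,M[:3,3],M[:3,:3],c
    r=np.array(c['rotation']); 
    if r.shape!=(3,3): r=R.from_rotvec(r).as_matrix() if r.size==3 else R.from_quat(r).as_matrix()
    return K,np.array(c['xyz']),r,c
def proj(P,K,t,r):
    q=(np.atleast_2d(P)-t)@r; q=q*[1,-1,-1]; u=q@K.T; return u[:,:2]/u[:,2:]
def ray(px,z,K,t,r):
    d=np.linalg.inv(K)@np.array([px[0],px[1],1]); d=r@(d*[1,-1,-1]); return t+d*(z-t[2])/d[2]
E
python3 - <<'E'
from h import *
for n in ['scene','top','wrist']:
    s,im=snap(n,n+'0.png'); print(n,bot.calibration(n))
print(s)
E
```

```text
scene {'K': array([[512.77239015,   0.        , 276.23820258],
       [  0.        , 512.77239015, 216.32450778],
       [  0.        ,   0.        ,   1.        ]]), 'xyz': array([ 1.23488011, -0.10051304,  0.6981751 ]), 'rotation': array([0.70113169, 0.60496677, 1.36525896])}
top {'K': array([[378.89743384,   0.        , 281.50610705],
       [  0.        , 378.89743384, 209.91529512],
       [  0.        ,   0.        ,   1.        ]]), 'xyz': array([ 0.39092373, -0.02799912,  0.87067083]), 'rotation': array([ 0.1309551 , -0.16898429, -1.55730074])}
wrist {'K': array([[324.55804495,   0.        , 277.55671591],
       [  0.        , 324.55804495, 211.32257504],
       [  0.        ,   0.        ,   1.        ]]), 'mount': array([[-1.91397174e-03,  9.70179825e-01,  2.42378722e-01,
         6.56900663e-02],
       [ 9.99998120e-01,  1.78174078e-03,  7.64750244e-04,
        -6.21061474e-05],
       [ 3.10089205e-04,  2.42379730e-01, -9.70181411e-01,
        -1.62237896e-01],
       [ 0.00000000e+00,  0.00000000e+00,  0.00000000e+00,
         1.00000000e+00]])}
{'time': 0.1, 'joint_pos': array([-1.15457616,  0.33280552, -0.0646751 ,  1.4608292 ,  0.02161413,
        1.34991228, -0.08852275]), 'joint_velocities': array([ 0.00089838, -0.00113293,  0.00033616, -0.00324416, -0.00037208,
       -0.00294404, -0.00071762]), 'tau': array([ 1.00434070e-03, -6.24544573e+01,  2.41326308e-02, -3.90715563e+01,
       -6.15774910e-02,  3.66077316e-02,  9.43180680e-05]), 'tcp_pos': array([0.26542209, 0.56546778, 0.22184885]), 'eef_rot': array([-6.83774509e-01, -3.06607495e+00,  1.95271121e-03]), 'force': array([0.03641183, 0.11131932, 0.15689698]), 'ft_torque': array([ 0.0221225 , -0.03224186,  0.02752864]), 'finger_gap': 0.08705747697256008}
```

View pics/scene0.png

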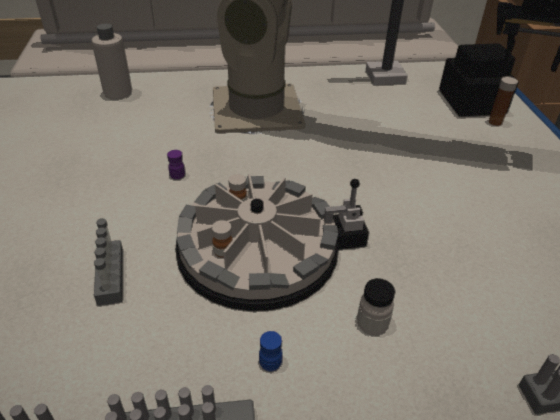

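View pics/top0.png

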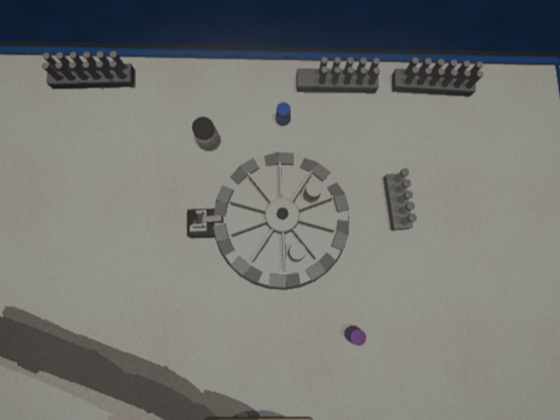

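View pics/wrist0.png

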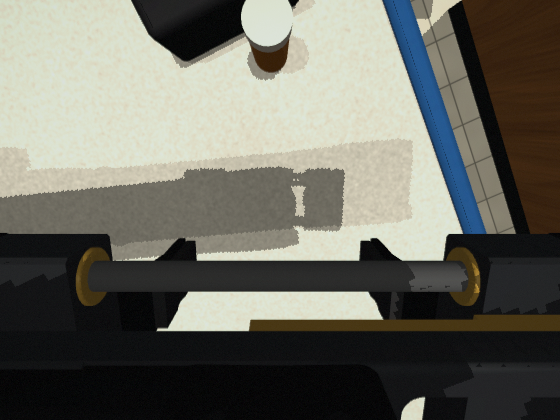

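The scene picture shows the carousel, with its hub at (257,205), the pawl knob at (355,183) and amber bottles at (238,187) and (222,238). The rack is at (108,265) and the jar at (377,305). In the top picture the hub is at (282,213), the bracket at (205,222), the jar at (204,130) and the rack at (400,200). I'll enlarge both and fit the unit model.

Run:
```python
from h import *
a=cv2.imread('pics/top0.png')[140:300,170:420]; b=cv2.imread('pics/scene0.png')[140:340,160:410]
cv2.imwrite('pics/topc.png',cv2.resize(a,None,fx=3.2,fy=3.2,interpolation=cv2.INTER_CUBIC))
cv2.imwrite('pics/scenec.png',cv2.resize(b,None,fx=3,fy=3,interpolation=cv2.INTER_CUBIC))
T=cam('top');S=cam('scene')
print('hub',ray((282.5,213),.115,*T[:3]),ray((257,203),.115,*S[:3]))
print('knob',ray((355,183.5),.136,*S[:3]))
```

```text
hub [ 0.53095689 -0.04800235  0.115     ] [ 0.53763834 -0.04525846  0.115     ]
knob [0.52576041 0.13277312 0.136     ]
```

View pics/topc.png

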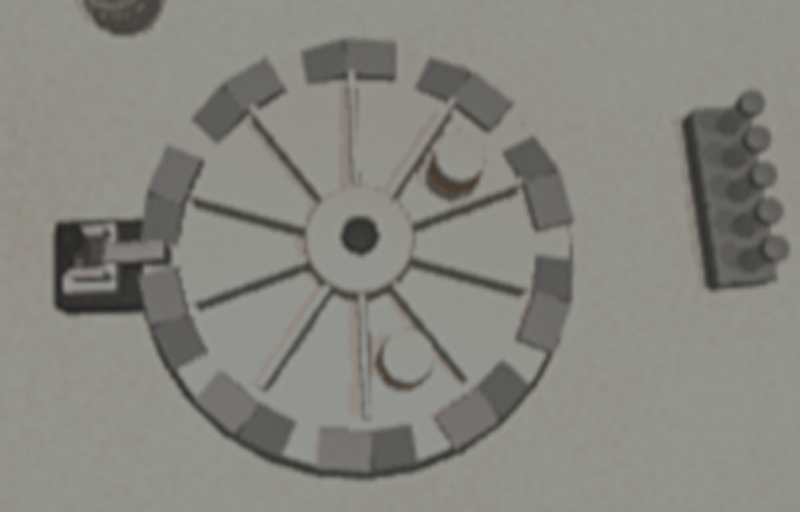

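View pics/scenec.png

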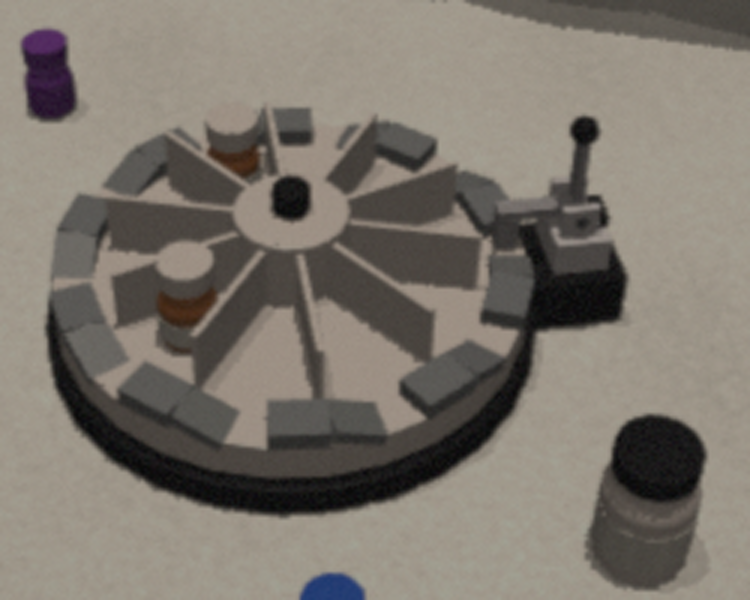

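```bash
cat > fit.py <<'E'
from h import *
from scipy.optimize import least_squares
T=cam('top')[:3];S=cam('scene')[:3]
tp=np.array([(194,203),(252,107),(351,72),(455,98),(520,188),(522,292),(463,380),(366,417),(263,388),(198,306)])/3.2+[170,140]
sp=np.array([(375,118),(456,167),(480,240),(433,315),(109,201),(168,137)])/3+[160,140]
ht=np.array([360,234])/3.2+[170,140]; hs=np.array([291,184])/3+[160,140]; ks=np.array([584,130])/3+[160,140]
def unit(p,P):
    c,s=np.cos(p[2]),np.sin(p[2]); P=np.atleast_2d(P); return np.c_[p[0]+c*P[:,0]-s*P[:,1],p[1]+s*P[:,0]+c*P[:,1],P[:,2]]
def divs(p,w):
    a=np.radians(108+36*np.arange(10))-w; return unit(p,np.c_[.115*np.cos(a),.115*np.sin(a),np.full(10,.092)])
def res(p,use=('t','s')):
    D=divs(p,p[3]); o=[]
    for n,C,pp,h in (('t',T,tp,ht),('s',S,sp,hs)):
        if n not in use: continue
        q=proj(D,*C); d=pp[:,None]-q[None]; i=np.argmin((d**2).sum(2),1); o+=[d[np.arange(len(pp)),i].ravel(), 1.5*(h-proj(unit(p,[0,0,.115]),*C)[0])]
    if 's' in use: o.append(2*(ks-proj(unit(p,[0,.178,.136]),*S)[0]))
    if 't' in use: o.append([p[3]*50])
    else: o.append([p[3]*50])
    return np.concatenate(o)
if __name__=='__main__':
    for u in (('t','s'),('t',),('s',)):
        r=least_squares(res,[.533,-.047,0,0],args=(u,),loss='soft_l1'); print(u,r.x.round(4),np.round(r.fun,1).tolist(),r.cost)
        if len(u)==2: np.save('p.npy',r.x)
E
python3 fit.py
```

```text
('t', 's') [ 0.5315 -0.046   0.0343 -0.0019] [2.0, 4.0, 0.6, 0.9, 0.1, 0.5, 0.7, -0.6, 0.1, 1.8, -1.2, 1.0, -0.9, 0.1, 1.4, -0.1, 2.7, 0.7, 3.1, 2.6, 1.5, 0.6, 0.2, 2.4, 0.4, 2.3, 0.3, 2.0, 1.5, 2.5, 1.4, 3.6, 0.3, 3.1, 1.1, 0.8, 0.4, -0.1, -0.1] 29.13933431357021
('t',) [ 0.5299 -0.048   0.0479 -0.    ] [1.2, 2.7, 0.1, -0.2, -0.2, -0.2, 0.3, -0.9, -0.6, 1.7, -2.3, 0.9, -2.4, -0.2, -0.2, -0.9, 1.2, -0.4, 1.9, 1.2, -0.0, -0.5, -0.0] 10.562990628628212
('s',) [ 0.5382 -0.0453  0.0708  0.0214] [0.1, 0.6, -0.2, 0.6, -0.8, 0.1, -0.1, 0.2, 1.2, 0.8, 0.4, 0.6, -0.0, -2.8, -0.1, -0.3, 1.1] 4.203650043872497
```

```bash
cat >> h.py <<'E'
def plan(target,yaw=None,n=8,openv=0):
    """target TCP world, yaw=desired world angle of tool x (rad, tool straight down). prints rows"""
    s=bot.get_state(); p=np.array(s['tcp_pos']); r=R.from_rotvec(s['eef_rot'])
    rt=r
    if yaw is not None:
        X=[np.cos(yaw),np.sin(yaw),0];Z=[0,0,-1];Y=np.cross(Z,X); rt=R.from_matrix(np.c_[X,Y,Z])
    dr=(r.inv()*rt).as_rotvec(); print('dr deg',np.degrees(dr).round(2),'dp',(np.array(target)-p).round(4),'tool',r.inv().apply(np.array(target)-p).round(4))
    for i in range(n):
        sh=r.inv().apply((np.array(target)-p)/n)/.04
        print(np.r_[sh,np.degrees(dr/n)/5,openv].round(2).tolist())
        r=r*R.from_rotvec(dr/n)
E
python3 - <<'E'
from h import *
plan([.53,.05,.25],np.pi/2+.055,16)
E
```

```text
dr deg [-5.000e-02  4.000e-02  6.171e+01] dp [ 0.2646 -0.5155  0.0281] tool [-0.4585 -0.3543 -0.0276]
[-0.72, -0.55, -0.04, -0.0, 0.0, 0.77, 0.0]
[-0.75, -0.5, -0.04, -0.0, 0.0, 0.77, 0.0]
[-0.78, -0.45, -0.04, -0.0, 0.0, 0.77, 0.0]
[-0.81, -0.4, -0.04, -0.0, 0.0, 0.77, 0.0]
[-0.84, -0.34, -0.04, -0.0, 0.0, 0.77, 0.0]
[-0.86, -0.29, -0.04, -0.0, 0.0, 0.77, 0.0]
[-0.88, -0.23, -0.04, -0.0, 0.0, 0.77, 0.0]
[-0.89, -0.17, -0.04, -0.0, 0.0, 0.77, 0.0]
[-0.9, -0.11, -0.04, -0.0, 0.0, 0.77, 0.0]
[-0.9, -0.05, -0.04, -0.0, 0.0, 0.77, 0.0]
[-0.91, 0.01, -0.04, -0.0, 0.0, 0.77, 0.0]
[-0.9, 0.07, -0.04, -0.0, 0.0, 0.77, 0.0]
[-0.9, 0.14, -0.04, -0.0, 0.0, 0.77, 0.0]
[-0.88, 0.2, -0.04, -0.0, 0.0, 0.77, 0.0]
[-0.87, 0.25, -0.04, -0.0, 0.0, 0.77, 0.0]
[-0.85, 0.31, -0.04, -0.0, 0.0, 0.77, 0.0]
```

Call:
{"fn": "arm_command", "kwargs": {"plan": [-0.7, -0.55, -0.05, 0, 0, 0.8, 0, -0.75, -0.5, -0.05, 0, 0, 0.8, 0, -0.8, -0.45, -0.05, 0, 0, 0.8, 0, -0.8, -0.4, -0.05, 0, 0, 0.8, 0, -0.85, -0.35, -0.05, 0, 0, 0.8, 0, -0.85, -0.3, -0.05, 0, 0, 0.8, 0, -0.9, -0.25, -0.05, 0, 0, 0.8, 0, -0.9, -0.2, -0.05, 0, 0, 0.8, 0], "squeeze": 20}}

```text
time: 0.95
tcp_pos: [0.3942, 0.3029, 0.2385]
eef_rot: [-1.506, -2.757, 0.0]
force: [0.0, 0.4, -1.0]
finger_gap: 0.0308
```

Run:
```python
from h import *
plan([.53,.05,.25],np.pi/2+.055,8)
```

```text
dr deg [-1.000e-02 -0.000e+00  2.954e+01] dp [ 0.1358 -0.2529  0.0115] tool [-0.2861 -0.0223 -0.0115]
[-0.89, -0.07, -0.04, -0.0, -0.0, 0.74, 0.0]
[-0.9, -0.01, -0.04, -0.0, -0.0, 0.74, 0.0]
[-0.9, 0.05, -0.04, -0.0, -0.0, 0.74, 0.0]
[-0.89, 0.1, -0.04, -0.0, -0.0, 0.74, 0.0]
[-0.88, 0.16, -0.04, -0.0, -0.0, 0.74, 0.0]
[-0.87, 0.22, -0.04, -0.0, -0.0, 0.74, 0.0]
[-0.85, 0.27, -0.04, -0.0, -0.0, 0.74, 0.0]
[-0.84, 0.33, -0.04, -0.0, -0.0, 0.74, 0.0]
```

Call:
{"fn": "arm_command", "kwargs": {"plan": [-0.9, -0.05, -0.05, 0, 0, 0.75, 0, -0.9, 0, -0.05, 0, 0, 0.75, 0, -0.9, 0.05, -0.05, 0, 0, 0.75, 0, -0.9, 0.1, -0.05, 0, 0, 0.75, 0, -0.9, 0.15, -0.05, 0, 0, 0.75, 0, -0.85, 0.2, -0.05, 0, 0, 0.75, 0, -0.85, 0.25, 0, 0, 0, 0.75, 0, -0.75, 0.3, 0, 0, 0, 0.65, 0]}}

```text
time: 1.75
tcp_pos: [0.5279, 0.0527, 0.2506]
eef_rot: [2.159, 2.282, 0.0]
force: [-0.1, 1.2, 0.3]
finger_gap: 0.0006
```

Run:
```python
from h import *
s,im=snap('wrist','w1.png'); s=bot.get_state(); print(s['tcp_pos'],s['eef_rot'],s['joint_pos'].round(2),s['time'])
import pickle; pickle.dump(s,open('s1.pkl','wb'))
```

```text
[0.5296206  0.04725277 0.25057782] [ 2.16761726e+00  2.27072732e+00 -1.21186764e-03] [-0.59  0.1   0.45  1.69 -0.04  1.36 -0.09] 1.8
```

View pics/w1.png

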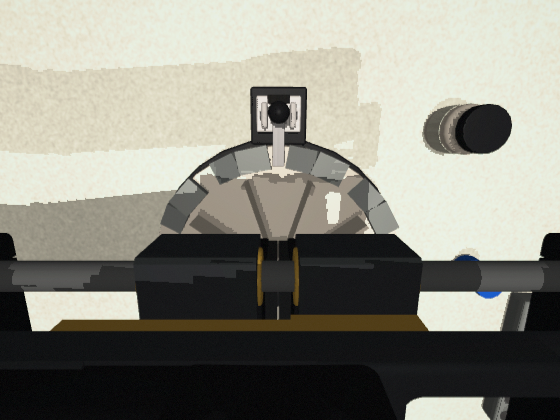

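Run:
```python
from h import *
import pickle
s,im=snap('wrist','w2.png'); s2=bot.get_state(); print(s['tcp_pos'],s2['tcp_pos'])
pickle.dump(s,open('s1.pkl','wb'))
cv2.imwrite('pics/w2c.png',cv2.resize(im[70:240,150:410,::-1],None,fx=3,fy=3,interpolation=cv2.INTER_CUBIC))
```

```text
[0.5296206  0.04725277 0.25057782] [0.52868759 0.04962048 0.25045311]
```

View pics/w2c.png

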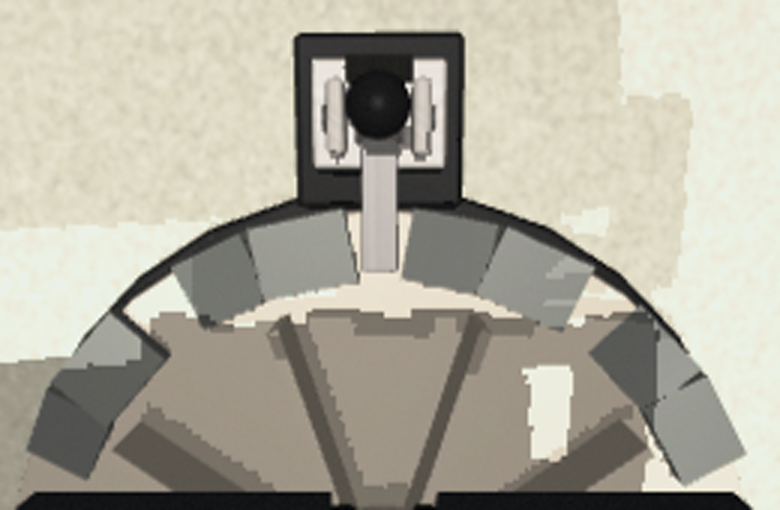

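Run:
```python
from h import *
import pickle
from fit import *
s=pickle.load(open('s1.pkl','rb')); W=cam('wrist',s)[:3]
f=lambda a:np.array(a)/3+[150,70]
k=ray(f((378,103)),.136,*W); t=ray(f((380,271)),.082,*W); dl=ray(f((281,320)),.092,*W); dr=ray(f((478,319)),.092,*W)
print('knob',k,'tip',t,'divs',dl,dr)
# tooth/arm direction
print('phi from arm',np.arctan2(-(k-t)[0],(k-t)[1])*-1, 'len',np.linalg.norm((k-t)[:2]))
m=(dl+dr)/2; print('phi from knob-divmid',np.arctan2((k-m)[0],(k-m)[1])*-1,'len',np.linalg.norm((k-m)[:2]), 'expect',.178-.115*np.cos(np.radians(18)))
a=-np.arctan2((k-m)[0],(k-m)[1])
print('wheel-ish', np.arctan2((dr-dl)[1],(dr-dl)[0]), 'sep',np.linalg.norm(dr-dl),'expect',2*.115*np.sin(np.radians(18)))
for ph in (.035,.05,.07): print(ph,'hub',k[:2]-.178*np.array([-np.sin(ph),np.cos(ph)]))
```

```text
knob [0.52458476 0.13288444 0.136     ] tip [0.52718842 0.08288176 0.082     ] divs [0.49516391 0.06628272 0.092     ] [0.56023962 0.06951378 0.092     ]
phi from arm -0.05202349315575551 len 0.05007042343465188
phi from knob-divmid 0.04792735568484714 len 0.06506090119898539 expect 0.06862850062605733
wheel-ish 0.04960991781877712 sep 0.06515587565240384 expect 0.0710739087062379
0.035 hub [ 0.53081349 -0.04500655]
0.05 hub [ 0.53348105 -0.04489311]
0.07 hub [ 0.53703459 -0.04467964]
```

```bash
cat >> h.py <<'E'
PH=.05; PIV=np.array([.525,.1325]); HUB=np.array([.533,-.0455]); EX=np.array([np.cos(PH),np.sin(PH)]); EY=np.array([-np.sin(PH),np.cos(PH)])
def P(y,z,x=0): return np.r_[PIV+y*EY+x*EX,z]
E
python3 - <<'E'
from h import *
plan(P(-.034,.108),np.pi/2+.05,6)
E
```

```text
dr deg [0.02 0.1  0.02] dp [-0.002   0.0489 -0.1425] tool [0.0492 0.0004 0.1424]
[0.21, 0.0, 0.59, 0.0, 0.0, 0.0, 0.0]
[0.2, 0.0, 0.59, 0.0, 0.0, 0.0, 0.0]
[0.2, 0.0, 0.59, 0.0, 0.0, 0.0, 0.0]
[0.2, 0.0, 0.59, 0.0, 0.0, 0.0, 0.0]
[0.2, 0.0, 0.59, 0.0, 0.0, 0.0, 0.0]
[0.2, 0.0, 0.59, 0.0, 0.0, 0.0, 0.0]
```

Call:
{"fn": "arm_command", "kwargs": {"plan": [0.2, 0, 0.6, 0, 0, 0, 0, 0.2, 0, 0.6, 0, 0, 0, 0, 0.2, 0, 0.6, 0, 0, 0, 0, 0.2, 0, 0.6, 0, 0, 0, 0, 0.2, 0, 0.6, 0, 0, 0, 0, 0.2, 0, 0.55, 0, 0, 0, 0, 0, 0, 0, 0, 0, 0, 0, 0, 0, 0, 0, 0, 0, 0]}}

```text
time: 2.65
tcp_pos: [0.5246, 0.1026, 0.1089]
eef_rot: [-2.154, -2.286, 0.001]
force: [0.7, -0.5, 0.5]
finger_gap: 0.0006
```

Run:
```python
from h import *
s,im=snap('scene','s2.png'); print(s['tcp_pos'],s['force'])
s,iw=snap('wrist','w3.png')
cv2.imwrite('pics/c3.png',np.hstack([cv2.resize(im[140:260,290:410,::-1],(400,400)),cv2.resize(iw[20:220,170:370,::-1],(400,400))]))
plan(P(.038,.108),np.pi/2+.05,7)
```

```text
[0.52455401 0.10255074 0.10890013] [ 0.72334318 -0.51390164  0.4996092 ]
dr deg [ 0.1  -0.03  0.48] dp [-0.0024  0.0682 -0.0019] tool [0.0682 0.0016 0.0019]
[0.24, 0.01, 0.01, 0.0, -0.0, 0.01, 0.0]
[0.24, 0.01, 0.01, 0.0, -0.0, 0.01, 0.0]
[0.24, 0.01, 0.01, 0.0, -0.0, 0.01, 0.0]
[0.24, 0.0, 0.01, 0.0, -0.0, 0.01, 0.0]
[0.24, 0.0, 0.01, 0.0, -0.0, 0.01, 0.0]
[0.24, 0.0, 0.01, 0.0, -0.0, 0.01, 0.0]
[0.24, 0.0, 0.01, 0.0, -0.0, 0.01, 0.0]
```

View pics/c3.png

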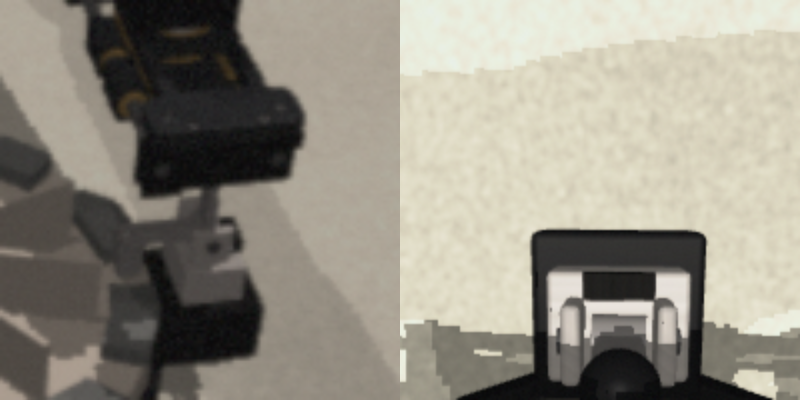

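The fingertip stands just carousel-side of the knob (right crop about (620,370)) and the pawl is still down. Now I push outward.

Call:
{"fn": "arm_command", "kwargs": {"plan": [0.25, 0, 0, 0, 0, 0, 0, 0.25, 0, 0, 0, 0, 0, 0, 0.25, 0, 0, 0, 0, 0, 0, 0.25, 0, 0, 0, 0, 0, 0, 0.25, 0, 0, 0, 0, 0, 0, 0.25, 0, 0, 0, 0, 0, 0, 0.25, 0, 0, 0, 0, 0, 0, 0, 0, 0, 0, 0, 0, 0]}}

```text
time: 3.55
tcp_pos: [0.5203, 0.1744, 0.1085]
eef_rot: [-2.152, -2.288, -0.001]
force: [-0.8, -0.1, -0.2]
finger_gap: 0.0005
```

Run:
```python
from h import *
s,im=snap('scene','s3.png'); print(s['tcp_pos'],s['force'])
s,iw=snap('top','t3.png')
cv2.imwrite('pics/c4.png',np.hstack([cv2.resize(im[140:260,290:410,::-1],(400,400)),cv2.resize(iw[160:280,130:250,::-1],(400,400))]))
```

```text
[0.52027747 0.17439609 0.10846716] [-0.76135691 -0.1400078  -0.1557498 ]
```

View pics/c4.png

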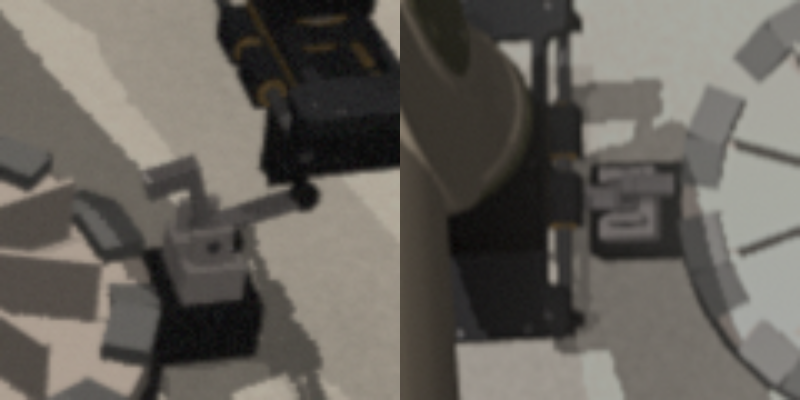

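Pawl is over: the nose arm is upright at crop (190,190) and the lever lies outward. Retracting upward.

Call:
{"fn": "arm_command", "kwargs": {"plan": [0, 0, -0.5, 0, 0, 0, 0, 0, 0, -0.7, 0, 0, 0, 0, 0, 0, -0.7, 0, 0, 0, 0, -0.2, 0, -0.4, 0, 0, 0, 0, -0.8, 0, 0, 0, 0, 0, 0, -0.9, 0, 0, 0, 0, 0, 0, -0.9, 0, 0, 0, 0, 0, 0, -0.9, 0, 0, 0, 0, 0, 0]}}

```text
time: 4.45
tcp_pos: [0.5292, 0.0225, 0.2007]
eef_rot: [2.156, 2.285, 0.001]
force: [1.4, 0.0, 0.3]
finger_gap: 0.0005
```

```bash
cat >> h.py <<'E'
def D(w,d,r=.085,z=.072):
    a=PH-w; return np.r_[HUB+r*np.array([np.cos(a),np.sin(a)])+d*np.array([-np.sin(a),np.cos(a)]),z], np.pi/2+a
E
python3 - <<'E'
from h import *
s,im=snap('scene','s4.png'); print(s['tcp_pos'])
cv2.imwrite('pics/c5.png',cv2.resize(im[140:320,250:430,::-1],(600,600)))
p,y=D(0,.022,z=.2); plan(p,y,4)
E
```

```text
[0.52915071 0.022542   0.20073407]
dr deg [0.04 0.12 0.04] dp [ 0.0875 -0.0346 -0.001 ] tool [-0.039   0.0856  0.0011]
[-0.24, 0.54, 0.01, 0.0, 0.01, 0.0, 0.0]
[-0.24, 0.54, 0.01, 0.0, 0.01, 0.0, 0.0]
[-0.24, 0.54, 0.01, 0.0, 0.01, 0.0, 0.0]
[-0.24, 0.54, 0.01, 0.0, 0.01, 0.0, 0.0]
```

View pics/c5.png

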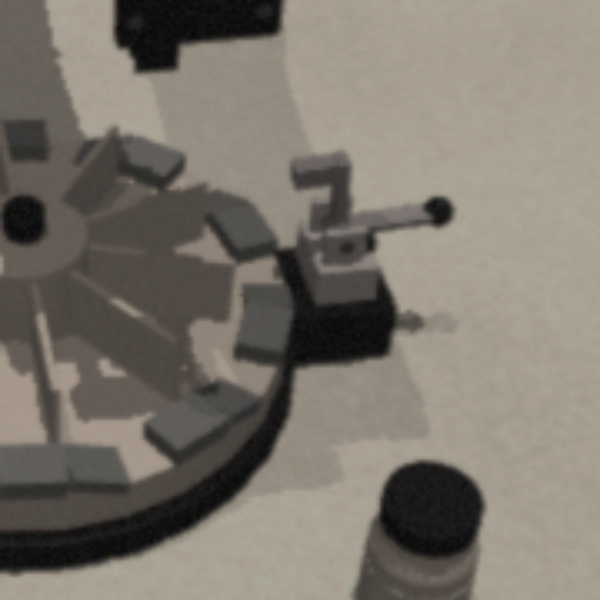

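The pawl stays lifted untouched (arm upright at crop (340,185), knob at (438,210)). Next I go over the compartment beside the divider at 0°.

Call:
{"fn": "arm_command", "kwargs": {"plan": [-0.25, 0.55, 0, 0, 0, 0, 0, -0.25, 0.55, 0, 0, 0, 0, 0, -0.25, 0.55, 0, 0, 0, 0, 0, -0.25, 0.5, 0, 0, 0, 0, 0, 0, 0, 0.5, 0, 0, 0, 0, 0, 0, 0, 0, 0, 0, 0, 0, 0, 0, 0, 0, 0, 0]}}

```text
time: 5.2
tcp_pos: [0.617, -0.0105, 0.1805]
eef_rot: [-2.155, -2.285, 0.001]
force: [0.7, -0.1, 0.3]
finger_gap: 0.0002
```

Run:
```python
from h import *
s,im=snap('top','t5.png'); print(s['tcp_pos'])
s,iw=snap('scene','s5.png')
cv2.imwrite('pics/c6.png',np.hstack([cv2.resize(im[140:290,200:350,::-1],(400,400)),cv2.resize(iw[150:310,170:330,::-1],(400,400))]))
p,y=D(0,.022,z=.072); plan(p,y,4)
```

```text
[ 0.61702366 -0.01048639  0.18052573]
dr deg [ 0.05 -0.02  0.5 ] dp [-0.0007 -0.0091 -0.1095] tool [-0.0091 -0.0014  0.1095]
[-0.06, -0.01, 0.68, 0.0, -0.0, 0.03, 0.0]
[-0.06, -0.01, 0.68, 0.0, -0.0, 0.03, 0.0]
[-0.06, -0.01, 0.68, 0.0, -0.0, 0.03, 0.0]
[-0.06, -0.01, 0.68, 0.0, -0.0, 0.03, 0.0]
```

View pics/c6.png

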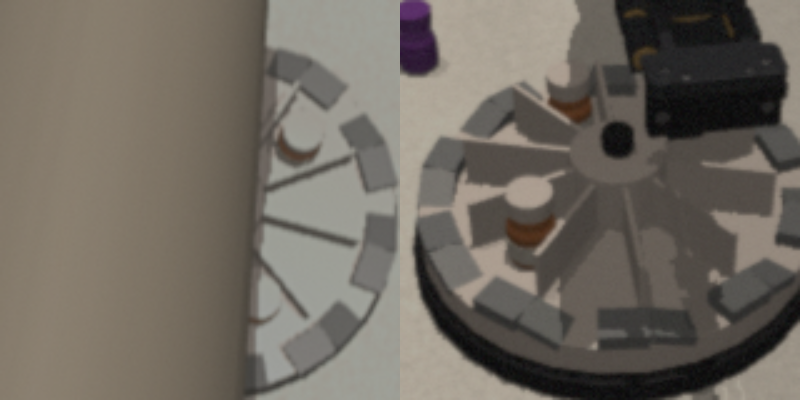

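Run:
```python
from h import *
s=bot.get_state(); S=cam('scene')
t=np.array(s['tcp_pos']); 
print(s['tcp_pos'],proj([t,t+[0,0,.07]],*S[:3]))
im=cv2.imread('pics/s5.png'); cv2.imwrite('pics/c7.png',cv2.resize(im[100:300,200:400],(600,600)))
```

```text
[ 0.61751961 -0.01020194  0.1814766 ] [[283.12741877 201.49255657]
 [284.19674845 165.28377626]]
```

View pics/c7.png

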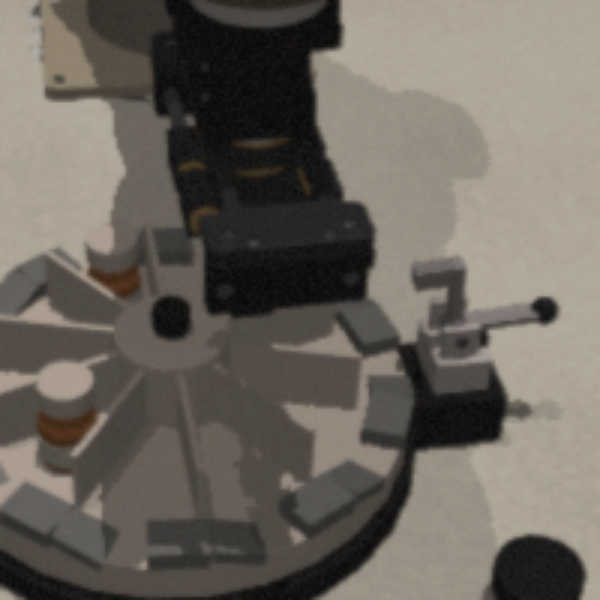

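The block at crop (290,255) is the gripper body hiding the fingertip, which projects to (283,201). The pawl is still lifted. Descending into the empty compartment.

Call:
{"fn": "arm_command", "kwargs": {"plan": [-0.2, 0, 0.4, 0, 0, 0.1, 0, 0, 0, 0.7, 0, 0, 0, 0, 0, 0, 0.7, 0, 0, 0, 0, 0, 0, 0.5, 0, 0, 0, 0, 0, 0, 0.4, 0, 0, 0, 0, 0, 0, 0, 0, 0, 0, 0, 0, 0, 0, 0, 0, 0, 0]}}

```text
time: 6.0
tcp_pos: [0.6182, -0.0186, 0.073]
eef_rot: [2.165, 2.276, 0.0]
force: [0.2, -0.5, 0.5]
finger_gap: 0.0004
```

Run:
```python
from h import *
s,im=snap('wrist','w6.png'); print(s['tcp_pos'],s['force'])
p,y=D(0,.012); plan(p,y,2)
p,y=D(0.25,.012); plan(p,y,8)
```

```text
[ 0.61821001 -0.01857598  0.07303121] [ 0.21373453 -0.51049355  0.49280752]
dr deg [ 0.09 -0.   -0.02] dp [-0.0014 -0.0107 -0.0016] tool [-0.0107 -0.0019  0.0016]
[-0.13, -0.02, 0.02, 0.01, -0.0, -0.0, 0.0]
[-0.13, -0.02, 0.02, 0.01, -0.0, -0.0, 0.0]
dr deg [ 9.000e-02 -1.000e-02  1.431e+01] dp [ 0.     -0.0321 -0.0016] tool [-0.0321 -0.0016  0.0016]
[-0.1, -0.0, 0.01, 0.0, -0.0, 0.36, 0.0]
[-0.1, -0.0, 0.01, 0.0, -0.0, 0.36, 0.0]
[-0.1, 0.0, 0.01, 0.0, -0.0, 0.36, 0.0]
[-0.1, 0.0, 0.01, 0.0, -0.0, 0.36, 0.0]
[-0.1, 0.01, 0.01, 0.0, -0.0, 0.36, 0.0]
[-0.1, 0.01, 0.01, 0.0, -0.0, 0.36, 0.0]
[-0.1, 0.01, 0.01, 0.0, -0.0, 0.36, 0.0]
[-0.1, 0.02, 0.01, 0.0, -0.0, 0.36, 0.0]
```

View pics/w6.png

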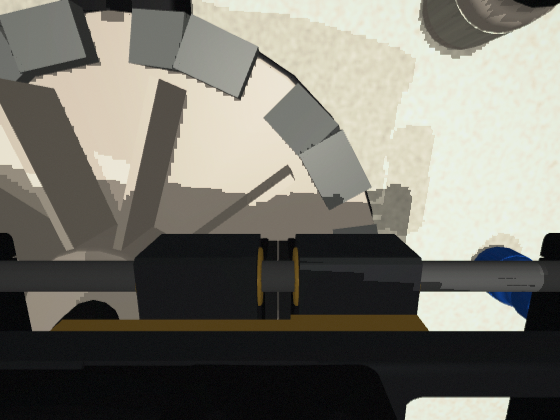

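The fingertip is in the compartment without contact; the next divider is at (290,170). Now I push clockwise.

Call:
{"fn": "arm_command", "kwargs": {"plan": [-0.1, 0, 0, 0, 0, 0.35, 0, -0.1, 0, 0, 0, 0, 0.35, 0, -0.1, 0, 0, 0, 0, 0.35, 0, -0.1, 0, 0, 0, 0, 0.35, 0, -0.1, 0, 0, 0, 0, 0.35, 0, -0.1, 0, 0, 0, 0, 0.35, 0, -0.1, 0, 0, 0, 0, 0.35, 0, -0.1, 0, 0, 0, 0, 0.35, 0]}}

```text
time: 6.85
tcp_pos: [0.6162, -0.0505, 0.0725]
eef_rot: [2.429, 1.992, 0.0]
force: [1.6, 2.0, 0.1]
finger_gap: 0.0005
```

Run:
```python
from h import *
s,im=snap('wrist','w7.png'); print(s['tcp_pos'],s['force'])
p,y=D(0.55,.012); plan(p,y,8)
```

```text
[ 0.6162126  -0.05047756  0.07252094] [1.60531407 1.99548206 0.13830841]
dr deg [ 0.    0.03 17.21] dp [-0.0026 -0.0242 -0.0005] tool [-0.0242  0.0023  0.0005]
[-0.08, 0.01, 0.0, 0.0, 0.0, 0.43, 0.0]
[-0.08, 0.01, 0.0, 0.0, 0.0, 0.43, 0.0]
[-0.07, 0.01, 0.0, 0.0, 0.0, 0.43, 0.0]
[-0.07, 0.02, 0.0, 0.0, 0.0, 0.43, 0.0]
[-0.07, 0.02, 0.0, 0.0, 0.0, 0.43, 0.0]
[-0.07, 0.02, 0.0, 0.0, 0.0, 0.43, 0.0]
[-0.07, 0.02, 0.0, 0.0, 0.0, 0.43, 0.0]
[-0.07, 0.03, 0.0, 0.0, 0.0, 0.43, 0.0]
```

View pics/w7.png

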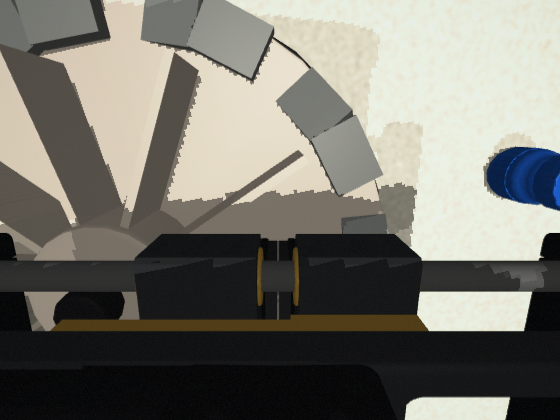

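The wheel is turning with the tool; contact force is about 2 N. Continuing.

Call:
{"fn": "arm_command", "kwargs": {"plan": [-0.08, 0.02, 0, 0, 0, 0.43, 0, -0.08, 0.02, 0, 0, 0, 0.43, 0, -0.08, 0.02, 0, 0, 0, 0.43, 0, -0.08, 0.02, 0, 0, 0, 0.43, 0, -0.08, 0.02, 0, 0, 0, 0.43, 0, -0.08, 0.02, 0, 0, 0, 0.43, 0, -0.08, 0.02, 0, 0, 0, 0.43, 0, 0, 0, 0, 0, 0, 0, 0]}}

```text
time: 7.7
tcp_pos: [0.6147, -0.0744, 0.0726]
eef_rot: [2.669, 1.656, -0.0]
force: [0.7, -0.2, -0.2]
finger_gap: 0.0004
```

Run:
```python
from h import *
import pickle
s,im=snap('wrist','w8.png'); print(s['tcp_pos'],s['force'],s['eef_rot'])
pickle.dump(s,open('s8.pkl','wb'))
s,im=snap('top','t8.png'); s,im2=snap('scene','s8.png')
cv2.imwrite('pics/c8.png',cv2.resize(im[140:300,170:380,::-1],None,fx=3,fy=3))
cv2.imwrite('pics/c8s.png',cv2.resize(im2[140:340,160:410,::-1],None,fx=3,fy=3,interpolation=cv2.INTER_CUBIC))
```

```text
[ 0.61466789 -0.07438622  0.07261677] [ 0.67565975 -0.16569682 -0.15228473] [ 2.66851746e+00  1.65610695e+00 -4.45570853e-04]
```

View pics/w8.png

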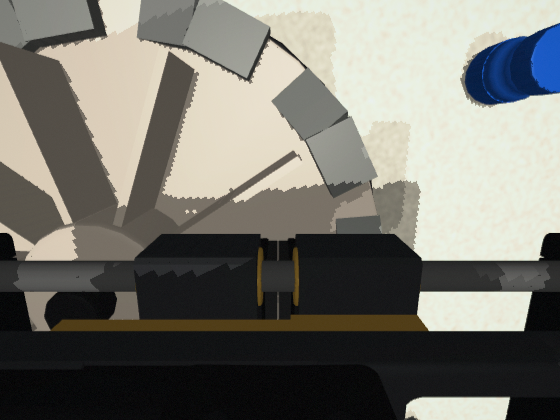

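View pics/c8.png

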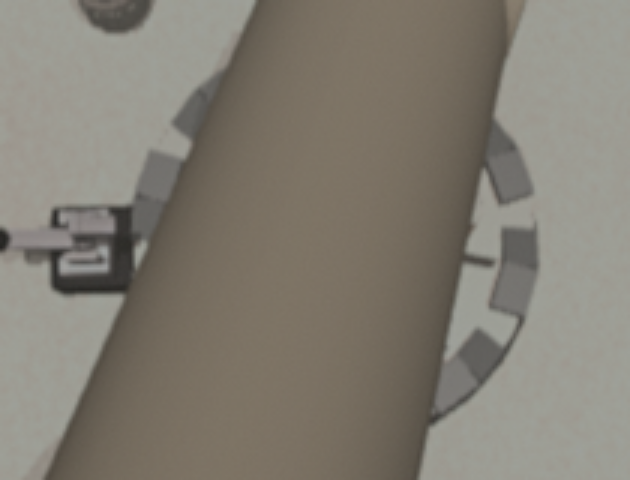

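View pics/c8s.png

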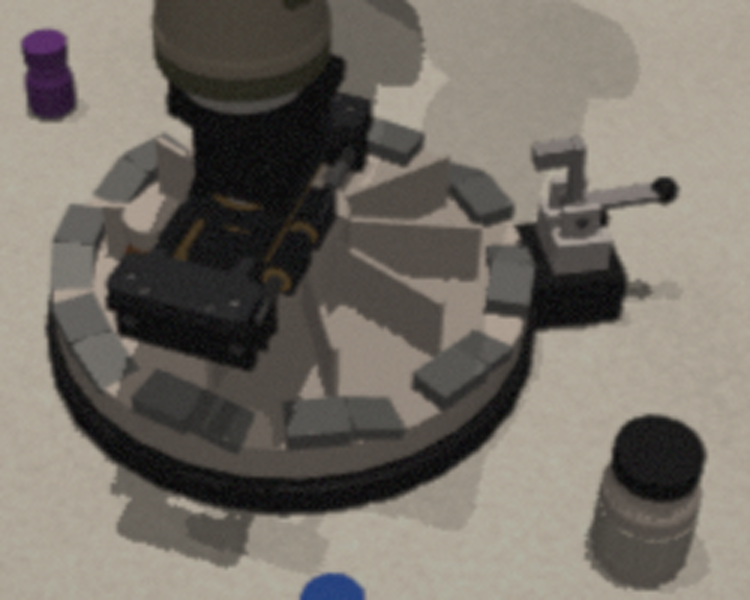

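```bash
cat > wang.py <<'E'
from h import *
import sys
def remaining(fn,camn='scene',z=.062,hub=None,lo=-130,hi=60,r0=.121,r1=.149,span=.2,show=False):
    C=cam(camn)[:3]; A=cv2.cvtColor(cv2.imread('pics/%s0.png'%camn),cv2.COLOR_BGR2GRAY).astype(np.float32); B=cv2.cvtColor(cv2.imread('pics/'+fn),cv2.COLOR_BGR2GRAY).astype(np.float32)
    hub=np.array(hub if hub is not None else ([.538,-.0453] if camn=='scene' else [.5305,-.048]))
    r=np.arange(r0,r1,.001)
    def unroll(I,a):
        g=np.array([[hub[0]+q*np.cos(t),hub[1]+q*np.sin(t),z] for q in r for t in a]); px=proj(g,*C).astype(np.float32)
        return cv2.remap(I,px[:,0].reshape(len(r),-1),px[:,1].reshape(len(r),-1),cv2.INTER_CUBIC)
    a=np.arange(np.radians(lo),np.radians(hi),.004)
    U=unroll(A,a); best=[]
    for d in np.arange(-span,span+.001,.004):
        V=unroll(B,a+d); best.append((np.corrcoef(U.ravel(),V.ravel())[0,1],d))
    if show: cv2.imwrite('pics/'+show,np.vstack([cv2.resize(unroll(A,a),(780,150)),cv2.resize(unroll(B,a),(780,150))]))
    best.sort(reverse=True); return best[:4]
E
python3 - <<'E'
from wang import *
# world angles: visible on right/front in scene: +x side = 0deg, +y=90
for lo,hi in ((-40,80),(-20,40),(20,80)): print(lo,hi,remaining('s8.png',lo=lo,hi=hi,show='un.png'))
E
```

```text
-40 80 [(np.float64(0.7448649033046143), np.float64(0.07200000000000023)), (np.float64(0.7447978740787569), np.float64(0.06800000000000023)), (np.float64(0.7373512596616933), np.float64(0.07600000000000023)), (np.float64(0.7371182897982269), np.float64(0.06400000000000022))]
-20 40 [(np.float64(0.7508493533985852), np.float64(0.06800000000000023)), (np.float64(0.7459107289440219), np.float64(0.06400000000000022)), (np.float64(0.7458348296824293), np.float64(0.07200000000000023)), (np.float64(0.7315890017322741), np.float64(0.06000000000000022))]
20 80 [(np.float64(0.9617416024908421), np.float64(0.07200000000000023)), (np.float64(0.9616987972898104), np.float64(0.06800000000000023)), (np.float64(0.9510008558063218), np.float64(0.07600000000000023)), (np.float64(0.9509872221144877), np.float64(0.06400000000000022))][ WARN:0@9.076] global loadsave.cpp:1063 imwrite_ Unsupported depth image for selected encoder is fallbacked to CV_8U.
```

View pics/un.png

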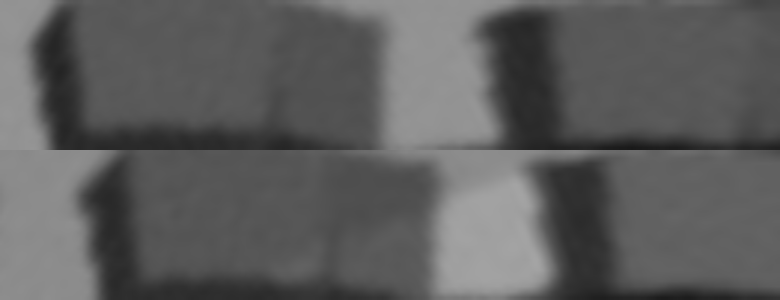

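Run:
```python
from h import *
s=bot.get_state(); t=np.array(s['tcp_pos'][:2])-HUB
m=R.from_rotvec(s['eef_rot']).as_matrix(); print('yaw w',np.pi/2+PH-np.arctan2(m[1,0],m[0,0]))
for w in (.54,.558,.57):
    a=PH-w; print(w,'r',t@[np.cos(a),np.sin(a)],'d',t@[-np.sin(a),np.cos(a)])
p,y=D(.628,.0132,r=.086);plan(p,y,4)
```

```text
yaw w 0.5070379159667855
0.54 r 0.08545435048720465 d 0.01365194092243665
0.558 r 0.08519478558906676 d 0.015187824616206755
0.57 r 0.08500640211677982 d 0.01620904399710381
dr deg [0.03 0.01 6.93] dp [-0.0026 -0.0078 -0.0007] tool [-0.0081  0.0011  0.0007]
[-0.05, 0.01, 0.0, 0.0, 0.0, 0.35, 0.0]
[-0.05, 0.01, 0.0, 0.0, 0.0, 0.35, 0.0]
[-0.05, 0.01, 0.0, 0.0, 0.0, 0.35, 0.0]
[-0.05, 0.01, 0.0, 0.0, 0.0, 0.35, 0.0]
```

Call:
{"fn": "arm_command", "kwargs": {"plan": [-0.04, 0.01, 0, 0, 0, 0.3, 0, -0.04, 0.01, 0, 0, 0, 0.3, 0, -0.04, 0.01, 0, 0, 0, 0.3, 0, -0.04, 0.01, 0, 0, 0, 0.3, 0, 0, 0, 0, 0, 0, 0, 0]}}

```text
time: 8.35
tcp_pos: [0.6129, -0.08, 0.0725]
eef_rot: [2.751, 1.516, -0.0]
force: [-0.1, 1.2, 0.2]
finger_gap: 0.0001
```

Run:
```python
from wang import *
s,im=snap('scene','s9.png'); print(s['tcp_pos'],s['force'])
for lo,hi in ((-20,40),(20,80)): print(lo,hi,remaining('s9.png',lo=lo,hi=hi)[:2])
```

```text
[ 0.61292903 -0.07995091  0.07251565] [-0.07748158  1.24367336  0.15717256]
-20 40 [(np.float64(0.74861070196148), np.float64(0.008000000000000174)), (np.float64(0.746859205850972), np.float64(0.012000000000000177))]
20 80 [(np.float64(0.9704705700086637), np.float64(0.012000000000000177)), (np.float64(0.9698815539014793), np.float64(0.008000000000000174))]
```

Only 0.010 rad remains, so one 1 mm nudge, then back off and lift out.

Call:
{"fn": "arm_command", "kwargs": {"plan": [-0.025, 0, 0, 0, 0, 0, 0, 0, 0, 0, 0, 0, 0, 0, 0.12, 0, 0, 0, 0, 0, 0, 0.12, 0, 0, 0, 0, 0, 0, 0, 0, -0.5, 0, 0, 0, 0, 0, 0, -0.7, 0, 0, 0, 0, 0, 0, -0.9, 0, 0, 0, 0, 0, 0, -0.9, 0, 0, 0, 0]}}

```text
time: 9.2
tcp_pos: [0.6175, -0.072, 0.1937]
eef_rot: [-2.75, -1.519, 0.001]
force: [0.7, -0.0, 1.2]
finger_gap: 0.0002
```

Run:
```python
from wang import *
s,im=snap('scene','s10.png'); print(s['tcp_pos'],s['force'])
for lo,hi in ((-20,40),(20,80)): print(lo,hi,remaining('s10.png',lo=lo,hi=hi)[:2])
plan(P(.02,.20),np.pi/2+.05,10)
```

```text
[ 0.61750411 -0.07204458  0.19367924] [ 0.68793611 -0.01750423  1.21923336]
-20 40 [(np.float64(0.7262986430966252), np.float64(1.6653345369377348e-16)), (np.float64(0.7243671160841887), np.float64(0.00400000000000017))]
20 80 [(np.float64(0.9868876677988487), np.float64(0.00400000000000017)), (np.float64(0.9850466205058507), np.float64(1.6653345369377348e-16))]
dr deg [  0.42  -0.11 -35.06] dp [-9.610e-02  2.251e-01 -2.000e-04] tool [ 0.1393 -0.2012 -0.0005]
[0.35, -0.5, -0.0, 0.01, -0.0, -0.7, 0.0]
[0.38, -0.48, -0.0, 0.01, -0.0, -0.7, 0.0]
[0.41, -0.46, -0.0, 0.01, -0.0, -0.7, 0.0]
[0.43, -0.43, -0.0, 0.01, -0.0, -0.7, 0.0]
[0.46, -0.4, -0.0, 0.01, -0.0, -0.7, 0.0]
[0.48, -0.37, -0.0, 0.01, -0.0, -0.7, 0.0]
[0.51, -0.34, 0.0, 0.01, -0.0, -0.7, 0.0]
[0.53, -0.31, 0.0, 0.01, -0.0, -0.7, 0.0]
[0.54, -0.28, 0.0, 0.01, -0.0, -0.7, 0.0]
[0.56, -0.25, 0.0, 0.01, -0.0, -0.7, 0.0]
```

View pics/s10.png

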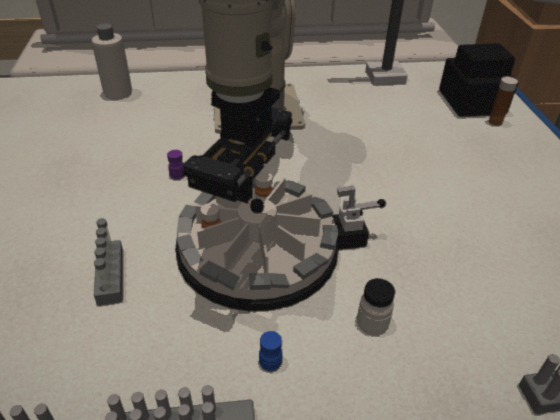

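Wheel phase is now within 0.004 rad of a full notch; bottles are upright at (263,187) and (210,217), and the pawl is still lifted. Going to the outside of the nose arm.

Call:
{"fn": "arm_command", "kwargs": {"plan": [0.35, -0.5, 0, 0, 0, -0.7, 0, 0.4, -0.5, 0, 0, 0, -0.7, 0, 0.4, -0.45, 0, 0, 0, -0.7, 0, 0.45, -0.45, 0, 0, 0, -0.7, 0, 0.45, -0.4, 0, 0, 0, -0.7, 0, 0.5, -0.35, 0, 0, 0, -0.7, 0, 0.5, -0.35, 0, 0, 0, -0.7, 0, 0.55, -0.3, 0, 0, 0, -0.7, 0]}}

```text
time: 10.05
tcp_pos: [0.5413, 0.1116, 0.1925]
eef_rot: [2.297, 2.143, 0.0]
force: [0.6, 0.1, -0.9]
finger_gap: 0.0002
```

Run:
```python
from h import *
plan(P(.030,.195),np.pi/2+.05,4)
```

```text
dr deg [ 0.   -0.   -6.82] dp [-0.0178  0.0509  0.0025] tool [ 0.0495 -0.0212 -0.0025]
[0.31, -0.13, -0.02, 0.0, -0.0, -0.34, 0.0]
[0.31, -0.12, -0.02, 0.0, -0.0, -0.34, 0.0]
[0.32, -0.11, -0.02, 0.0, -0.0, -0.34, 0.0]
[0.32, -0.1, -0.02, 0.0, -0.0, -0.34, 0.0]
```

Call:
{"fn": "arm_command", "kwargs": {"plan": [0.3, -0.12, 0, 0, 0, -0.33, 0, 0.3, -0.12, 0, 0, 0, -0.33, 0, 0.3, -0.12, 0, 0, 0, -0.33, 0, 0.3, -0.1, 0, 0, 0, -0.33, 0, 0, 0, 0, 0, 0, 0, 0, 0, 0, 0, 0, 0, 0, 0]}}

```text
time: 10.65
tcp_pos: [0.5251, 0.1583, 0.1925]
eef_rot: [2.175, 2.267, -0.0]
force: [0.3, -0.3, -0.3]
finger_gap: 0.0005
```

Run:
```python
from h import *
plan(P(.028,.106),np.pi/2+.05,4)
```

```text
dr deg [ 0.01  0.01 -0.48] dp [-0.0015  0.0021 -0.0865] tool [ 0.0022 -0.0014  0.0865]
[0.01, -0.01, 0.54, 0.0, 0.0, -0.02, 0.0]
[0.01, -0.01, 0.54, 0.0, 0.0, -0.02, 0.0]
[0.01, -0.01, 0.54, 0.0, 0.0, -0.02, 0.0]
[0.01, -0.01, 0.54, 0.0, 0.0, -0.02, 0.0]
```

Call:
{"fn": "arm_command", "kwargs": {"plan": [0.1, 0, 0.5, 0, 0, 0, 0, 0, 0, 0.55, 0, 0, 0, 0, 0, 0, 0.55, 0, 0, 0, 0, 0, 0, 0.5, 0, 0, 0, 0, 0, 0, 0, 0, 0, 0, 0, 0, 0, 0, 0, 0, 0, 0]}}

```text
time: 11.25
tcp_pos: [0.5252, 0.1619, 0.109]
eef_rot: [2.176, 2.266, -0.0]
force: [-0.1, -0.2, 1.0]
finger_gap: 0.0003
```

Run:
```python
from h import *
s,im=snap('scene','s11.png'); print(s['tcp_pos'],s['force'])
cv2.imwrite('pics/c11.png',cv2.resize(im[130:280,270:420,::-1],(600,600)))
plan(P(-.045,.106),np.pi/2+.05,8)
```

```text
[0.52518053 0.16186977 0.10901996] [-0.11906021 -0.23510906  0.95823077]
dr deg [ 0.07 -0.02 -0.52] dp [ 0.0017 -0.0747 -0.0036] tool [-0.0747 -0.0014  0.0036]
[-0.23, -0.0, 0.01, 0.0, -0.0, -0.01, 0.0]
[-0.23, -0.0, 0.01, 0.0, -0.0, -0.01, 0.0]
[-0.23, -0.0, 0.01, 0.0, -0.0, -0.01, 0.0]
[-0.23, -0.01, 0.01, 0.0, -0.0, -0.01, 0.0]
[-0.23, -0.01, 0.01, 0.0, -0.0, -0.01, 0.0]
[-0.23, -0.01, 0.01, 0.0, -0.0, -0.01, 0.0]
[-0.23, -0.01, 0.01, 0.0, -0.0, -0.01, 0.0]
[-0.23, -0.01, 0.01, 0.0, -0.0, -0.01, 0.0]
```

View pics/c11.png

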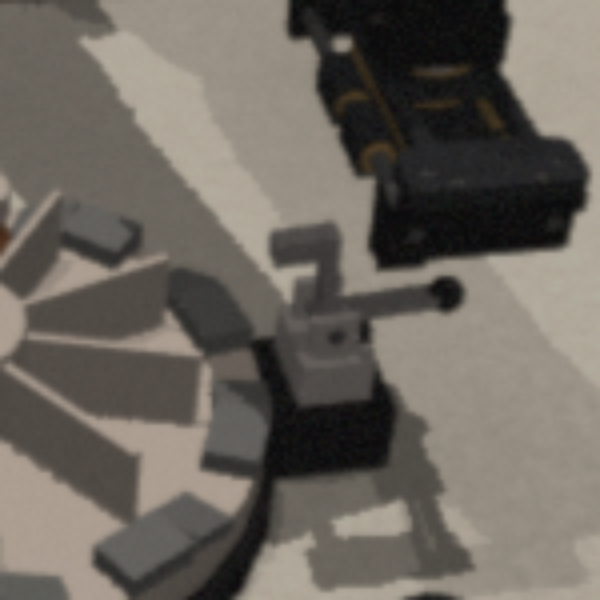

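The nose arm is still upright (crop (330,265)) and the finger is outside it. Pushing toward the carousel.

Call:
{"fn": "arm_command", "kwargs": {"plan": [-0.23, 0, 0, 0, 0, 0, 0, -0.23, 0, 0, 0, 0, 0, 0, -0.23, 0, 0, 0, 0, 0, 0, -0.23, 0, 0, 0, 0, 0, 0, -0.23, 0, 0, 0, 0, 0, 0, -0.23, 0, 0, 0, 0, 0, 0, -0.23, 0, 0, 0, 0, 0, 0, -0.23, 0, 0, 0, 0, 0, 0]}}

```text
time: 12.1
tcp_pos: [0.5279, 0.0881, 0.1085]
eef_rot: [-2.175, -2.267, 0.0]
force: [-0.9, 0.6, -0.1]
finger_gap: 0.0002
```

Call:
{"fn": "arm_command", "kwargs": {"plan": [0, 0, 0, 0, 0, 0, 0, 0, 0, -0.5, 0, 0, 0, 0, 0, 0, -0.7, 0, 0, 0, 0, 0, 0, -0.7, 0, 0, 0, 0, -0.5, 0, -0.4, 0, 0, 0, 0]}}

```text
time: 12.6
tcp_pos: [0.5292, 0.072, 0.2026]
eef_rot: [2.169, 2.272, 0.004]
force: [0.8, 0.2, 0.1]
finger_gap: 0.0005
```

Run:
```python
from wang import *
s,im=snap('scene','s12.png'); print(s['tcp_pos'],s['force'])
print(remaining('s12.png',lo=-20,hi=60)[:2])
cv2.imwrite('pics/c12.png',cv2.resize(im[130:330,160:410,::-1],(750,600),interpolation=cv2.INTER_CUBIC))
```

```text
[0.52924348 0.07203824 0.20258432] [0.8301529  0.21214398 0.0676026 ]
[(np.float64(0.8524989455669497), np.float64(0.00400000000000017)), (np.float64(0.8496021398412391), np.float64(0.008000000000000174))]
```

View pics/c12.png

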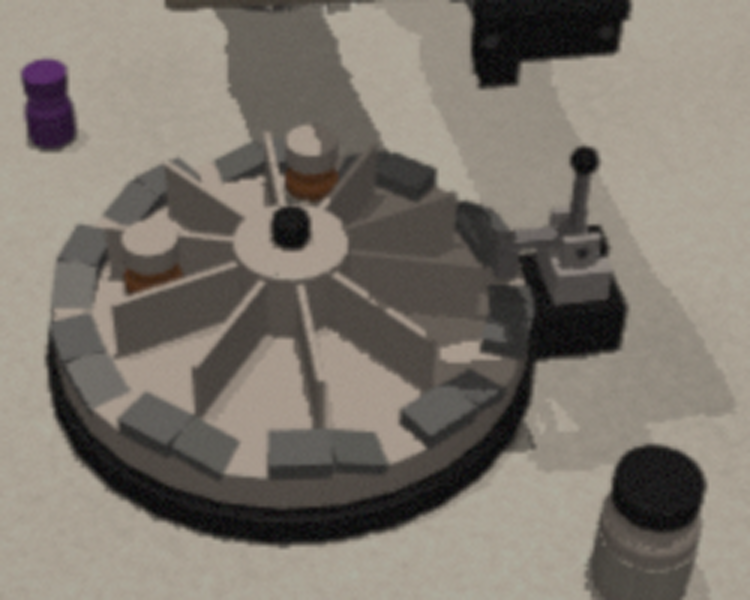

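The knob is at crop (584,160), the same pixel as at the start, and the wheel is in phase. A numeric check of the pawl pose and bystanders before handing in:

Run:
```python
from h import *
s,im=snap('scene','s13.png'); s,it=snap('top','t13.png')
def m(a,b,x,y,w,h,pad=8):
    A=cv2.imread('pics/'+a);B=cv2.imread('pics/'+b); r=cv2.matchTemplate(B[y-pad:y+h+pad,x-pad:x+w+pad],A[y:y+h,x:x+w],cv2.TM_CCOEFF_NORMED); _,v,_,l=cv2.minMaxLoc(r); return round(v,3),l[0]-pad,l[1]-pad
print('knob',m('scene0.png','s13.png',346,174,18,18),'nose arm',m('scene0.png','s13.png',324,198,22,22))
print('jar',m('scene0.png','s13.png',352,275,48,62),'rack',m('scene0.png','s13.png',88,214,42,92))
print(s['time'],s['force'])
```

```text
knob (0.986, 0, 0) nose arm (0.973, 0, 0)
jar (0.994, 0, 0) rack (0.999, 0, 0)
12.7 [-0.22919251 -0.73481197 -0.25224472]
```

```bash
python3 -c "
from bench import bot
print(bot.sign_off())"
```

```text
the job is handed in; nothing more can be done
None
```

The job is handed in, at about 12.7 s of the 72 s allowed; no verdict was reported.

**What I did:** With the closed fingers I tipped the pawl outward and let go; it stayed up. I then pushed a divider in an empty compartment to turn the carousel one notch clockwise. Last, I tipped the nose arm back in and lifted the arm clear.

**Last checks (camera only, since the joint angles cannot be read directly):**
- **Carousel:** it stands within about 0.004 to 0.008 rad of exactly one notch from its start angle.
- **Pawl:** the knob and nose arm match their starting pixels with zero offset, so it sits fully down.
- **Bottles:** both stand upright in their compartments.
- **Rack and jar:** both match their starting pixels with zero offset.

**What disagreed:** The scene and top cameras placed the carousel's hub up to 8 mm apart. I worked from a compromise close to the wrist camera's estimate and set the final carousel angle from before-and-after pictures. No check failed.

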